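# Zero a coating gauge and hold it on a water-bath lid

### The arm

A 7-joint arm with a two-finger parallel gripper is mounted at the origin on the work surface. World frame = base frame: x ahead of the robot, y to its left, z up, the work surface at z = 0. Lengths are in mm, angles in rad, forces in N, time in s.
With the tool pointing down it reaches from about 425 to 825 mm from the base axis. Payload 3.6 kg.
Tool frame: the origin (TCP) lies at the centre of the arm's flange, where the gripper is bolted on; the fingertips stand 173 mm ahead of it and the grasp point (between the pads) lies 155 mm ahead of it; z points along the fingers, y is the line along which they close (so a half turn about z gives the same grasp; the last joint's range is limited). The gripper opens to 85 mm and grips with 20 to 120 N. Pads are 22 mm wide; open, the fingers measure 114 mm over their backs; the gripper's body (76 mm by 85 mm) begins 54 mm behind the grasp point. The pads swing forward as they close: fully open they stand 13 mm farther back than shut.
Start: joints at [-1.288, 0.615, -0.013, 1.423, 0.008, 1.103, -0.04], TCP at [197.521, 619.243, 404.697] pointing down, gripper open.
Joint ranges: [-3.12, 3.12], [-0.3, 2.06], [-1.34, 1.32], [0.26, 2.42], [-1.36, 4.5], [0.01, 1.98], [-2.84, 2.84]. Speed limits (rad/s): [2.79, 2.79, 3.14, 3.14, 3.14, 3.14, 3.14].

### API

Orientations are given as a unit quaternion [x, y, z, w].
In Python, from station import robot, capture gives the robot as it stands.
- The arm moves only by the tool play_rows, never from a script. Its argument "deltas" is a list that holds one entry, the list of rows, each a list of 7 numbers: the finger opening in m, from 0 to 0.0854, then the shift along the world's x, y, z in m, then the turn, a rotation vector about the world's x, y, z in rad. A call has 1 to 12 rows; each row shifts and turns the commanded pose from where the row before left it; what a row does not reach is not made up. A row lasts 1/8 s, in which the tool goes at most 62.5 mm and 10.7 degrees, less where a joint would pass 70% of its speed; a pose out of reach is approached as far as the arm can. A call is refused whole if a number of a shift passes 0.0625 or a number of a turn 0.188, either way. A call with a gripper value outside its range is refused whole. The fingers move at their own pace and stop on an object; "squeeze" is the grip in N (left out, the last holds). Time passes only in rows, so rows that do not move let the fingers close. It gives the time, the measured TCP pose, the force, the opening and the grip force at its end, in the units of the state.
- robot.get_obs(): the state, without advancing time (a new reading comes with each control period).
- capture(name): name is "side" or "top" or "wrist"; returns a dict with "pixels" (480x640x3 uint8, red, green, blue), "vertical_fov" (degrees; the focal length in pixels is half the picture's height over the tangent of half this angle, whatever the lens; pixels are square), "cx", "cy" (the principal point, pixels), "origin" and "attitude" of the camera in the world; the wrist camera has in their place "T_tool_cam" (4x4, takes a point from camera to tool coordinates, whose origin is the TCP and whose axes are the flange's). Camera axes: x right, y down, z forward; pixel columns grow to the right and rows downward; lengths in mm; the calibration is good to about 2 mm. A picture is of the moment at which its call begins: read the wrist's pose just before it. There is no depth.
- robot.sign_off(): hands the job in; it is judged then, once.
The state is a dict: "t": time; "joint_positions": joint angles; "joint_velocities": joint speeds; "tau": joint torques, N m; "tcp_pos": TCP position; "eef_rot": TCP orientation; "ft_force": force on the tool from outside, world axes, zero at the start; "torque": the same for the moment, N m; "grip_width": finger opening in mm; "finger_force": force on a finger pad.
Only numpy, scipy, OpenCV 4.12 (cv2) and the standard library are available. Lean on these libraries where they do the work, as an engineer would, in place of code of your own. Each camera call takes 0.05 s, during which the arm holds its last target. There are 200 camera calls.

### The job

Take the orange coating-thickness probe out of its grey stand and zero it: set its sprung brass tip upright on the middle of the bare steel puck, press gently until the tip is pushed in about half way, and keep it there for a good second. Then gently set the tip inside the red ring on the sloping lid of the water bath, with the probe square to the slope and the tip again about half way in, and finish like that: still gripping the probe and holding it on the lid. Do not push the puck away or disturb the bottle, the beaker and the blue tip rack.

Things in the scene. Friction and masses are not known exactly. Their poses are not given: they have to be found in the camera images.
- probe: Gauge probe, about 0.13 kg, upright in the stand, collar resting on its top. Origin: centre of the collar's underside; z along the probe, tip to handle. Black collar 36 mm diameter, z 0 to 10 mm; orange square handle 24 x 24 mm, z 10 to 75, flats facing its x and y; black cap 16 mm diameter to z 79; steel shank 16 mm diameter, z 0 to -40; brass tip on to z -64.
- probe_point (a point): The round end of the sprung brass tip (8 mm in diameter), on the probe's axis, 64 mm below the probe's origin when the tip is free; moves with the tip. Axes as the probe's.
- tip (a joint): How far the sprung brass tip is pushed into the shank, m: 0 free, 0.016 at its stop. Takes 1 N to start it moving, 3 N at half way (0.008), 5 N at the stop (250 N/m).
- stand: Fixed grey block 80 x 80 x 75 mm tall with an upright through hole 24 to 25 mm wide in the middle, in which the probe stands. Origin: centre of the underside; z up.
- puck: Loose bare steel disc, 50 mm in diameter, on a black rubber foot 64 mm in diameter and 5 mm thick; 25 mm tall in all, 0.38 kg, lying flat: the zero reference. Origin: centre of the underside.
- puck_top (a point): Centre of the puck's top face, z up.
- bath: Fixed water bath: steel box 200 mm (x) by 280 mm (y), with a lilac gable lid whose ridge runs along its y axis at 154 mm height. Each side of the lid slopes down 20 degrees from the ridge. Black bar handle on the middle of the far slope, up to 163 mm high. Origin: centre of the underside; x points away from the robot at yaw 0.
- spot (a point): Centre of the red ring painted on the lid's slope that faces the robot (bath x = -50 mm; the ring lies anywhere along the slope). Ring 36 mm outside, 20 mm inside diameter, white within with a small black dot in the middle. z axis: outward normal of the slope, 20 degrees from vertical, leaning towards the robot; y axis along the ridge.
- bottle: Loose glass bottle with blue cap, 70 mm in diameter, 170 mm tall. Origin: centre of the underside. Leave alone.
- beaker: Loose glass beaker, 72 mm in diameter, 90 mm tall. Origin: centre of the underside. Leave alone.
- tip_rack: Loose blue pipette-tip rack, 80 x 120 x 54 mm tall. Origin: centre of the underside. Leave alone.
Not all that is in view belongs to the job. Of the things that look like the puck, take the one that is farthest to the robot's right at the start.

How it is judged (in metres and radians):
On the way:
1. the probe is held upright on the middle of the puck with its tip about half way in (value of joint tip between 0.004 and 0.013 m and contact force between probe and puck between 1 and 8 N and contact force between probe and the fingers above 3 N and angle between probe's own z axis and vertical below 0.17 rad and distance between probe_point and puck_top below 0.012 m), for 0.6 s.
At the end, for the whole second after the job is handed in: The robot still grips the probe and holds it still, its tip inside the red ring (within 10 mm of its centre), square to the slope within about 10 degrees, the tip pushed in 4 to 13 mm of its 16 mm, contact force 1 to 8 N; puck, bottle, beaker and tip rack within 30 mm of their starts (value of joint tip between 0.004 and 0.013 m and contact force between probe and bath between 1 and 8 N and contact force between probe and the fingers above 3 N and distance between probe_point and spot below 0.01 m and angle between the z axis of probe and the z axis of spot, either way round below 0.17 rad and angle between probe's own z axis and vertical below 0.8 rad and linear speed of probe below 0.02 m/s and distance of each of bottle, beaker, tip_rack, puck from where it was at the start of the episode below 0.03 m); the arm keeps its last pose, push and grip.
It fails at once if the probe is rammed into the lid or the puck (over 20 N) (contact force between probe and bath above 20 N or contact force between probe and puck above 20 N).
It fails at once if the puck is pushed away or a bystander is disturbed (30 mm) (distance of any of bottle, beaker, tip_rack, puck from where it was at the start of the episode above 0.03 m).
It also fails if it takes over 51 s, if anything falls off the work surface, if the arm or the gripper's body presses on something with over 40 N, if the wrist force passes 120 N, or if a joint passes its speed limit or range.

## Working session

There is one attempt and no reset: what is moved stays moved. The work goes in short steps, Python scripts to look and compute and a tool call to move; the robot and the scene stay as the last step left them, time stands still between calls to the robot, and variables do not carry over. Pictures are saved under pics/ and viewed, at most 10 in all, crops included, and the job is handed in when it is done.

Besides the shell and the picture viewer there is one more tool, called as name(argument=value, ...), one argument or row to a line, values as JSON. play_rows: Moves the arm, as the interface text tells. Its arguments: {"type":"object","properties":{"deltas":{"type":"array","items":{"type":"array","items":{"type":"array","items":{"type":"number"}}}},"squeeze":{"type":"number"}},"required":["deltas"]}

```bash
mkdir -p pics; python3 - <<'E'
from station import robot, capture
import cv2,pickle
o=robot.get_obs();print(o)
d={}
for n in("side","top","wrist"):
    c=capture(n);d[n]=c;cv2.imwrite(f"pics/a_{n}.png",c["pixels"][:,:,::-1]);print(n,{k:v for k,v in c.items() if k!="pixels"})
d["obs"]=o
pickle.dump(d,open("a.pkl","wb"))
E
```

```text
{'t': 0.0, 'joint_positions': array([-1.28845073,  0.61593001, -0.01259693,  1.42493957,  0.00808072,
        1.10336881, -0.04039342]), 'joint_velocities': array([ 0.00024395,  0.00017599, -0.0001224 , -0.00110795, -0.00019542,
       -0.00020815, -0.00048359]), 'tau': array([-6.08012738e-05, -4.69210804e+01,  2.59304764e-01, -1.71034777e+01,
        9.87356936e-03,  9.56943462e-03, -1.58008459e-05]), 'tcp_pos': array([197.46603045, 618.93912454, 403.51711658]), 'eef_rot': array([ 1.53785549e-01,  9.88103395e-01, -1.28486491e-03, -1.83824031e-04]), 'ft_force': array([ 0.4960543 , -0.12504034, -0.04397301]), 'torque': array([ 0.05647303,  0.02544147, -0.00842069]), 'finger_force': 0.0, 'grip_width': 85.82749424412764}
side {'vertical_fov': 46.312488535613, 'cx': 322.1642307451771, 'cy': 246.37757735317038, 'origin': array([  87.21607174, -652.20143454,  877.56591294]), 'attitude': array([ 0.86633305, -0.25979901,  0.11025297, -0.41208713])}
top {'vertical_fov': 42.7004169273116, 'cx': 318.80961954819674, 'cy': 242.0978875920189, 'origin': array([ 457.69763267,  135.22898271, 1168.8932542 ]), 'attitude': array([-0.69951531,  0.71122571, -0.04370184,  0.05409688])}
wrist {'vertical_fov': 71.06103907888942, 'cx': 320.72670894031296, 'cy': 239.60438254751733, 'T_tool_cam': array([[-8.50406430e-04, -9.47093330e-01, -3.20957163e-01,
         8.25101048e+01],
       [ 9.99999636e-01, -8.25392991e-04, -2.13990937e-04,
        -5.84723076e-01],
       [-6.22464034e-05, -3.20957229e-01,  9.47093688e-01,
         3.14322824e+01],
       [ 0.00000000e+00,  0.00000000e+00,  0.00000000e+00,
         1.00000000e+00]])}
```

View pics/a_side.png

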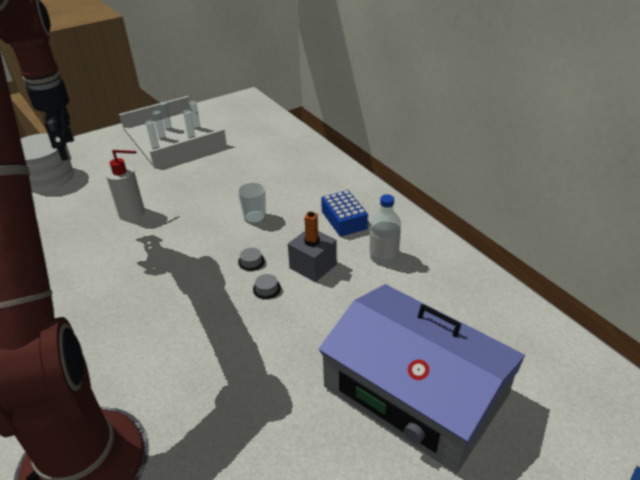

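View pics/a_top.png

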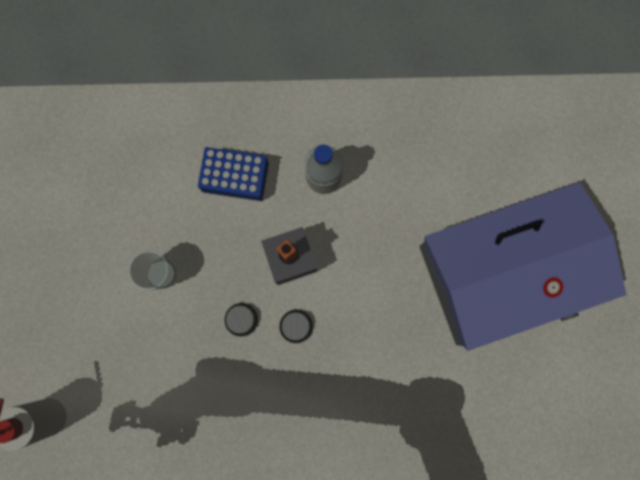

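Both views show the probe (top 288,250; side 312,213), with the two pucks in front of it. The right-hand puck is the target (top 296,325; side 267,286). The red ring is at top 553,287 and side 418,370. Now I'll triangulate these.

```bash
cat > h.py <<'E'
import numpy as np,cv2,pickle
from scipy.spatial.transform import Rotation as R
def cam(c,obs=None):
    f=240/np.tan(np.radians(c["vertical_fov"]/2))
    if "origin" in c: Rm=R.from_quat(c["attitude"]).as_matrix();o=np.array(c["origin"])
    else:
        T=np.array(c["T_tool_cam"]);Rt=R.from_quat(obs["eef_rot"]).as_matrix()
        Rm=Rt@T[:3,:3];o=Rt@T[:3,3]+obs["tcp_pos"]
    return f,c["cx"],c["cy"],Rm,o
def ray(k,p):
    f,cx,cy,Rm,o=k;d=Rm@np.array([(p[0]-cx)/f,(p[1]-cy)/f,1]);return o,d/np.linalg.norm(d)
def onz(k,p,z): o,d=ray(k,p);return o+d*(z-o[2])/d[2]
def proj(k,P):
    f,cx,cy,Rm,o=k;q=Rm.T@(np.asarray(P,float)-o);return np.array([cx+f*q[0]/q[2],cy+f*q[1]/q[2]])
def tri(k1,p1,k2,p2):
    o1,d1=ray(k1,p1);o2,d2=ray(k2,p2)
    s=np.linalg.lstsq(np.c_[d1,-d2],o2-o1,rcond=None)[0];a=o1+s[0]*d1;b=o2+s[1]*d2
    return (a+b)/2,np.linalg.norm(a-b)
def blobs(m,mn=10):
    n,l,s,c=cv2.connectedComponentsWithStats(m.astype(np.uint8));return [(c[i].round(1),s[i,4]) for i in range(1,n) if s[i,4]>=mn]
E
python3 - <<'E'
from h import *
d=pickle.load(open("a.pkl","rb"));T=cam(d["top"]);S=cam(d["side"])
for n in("top","side"):
    im=d[n]["pixels"].astype(int);r,g,b=im[...,0],im[...,1],im[...,2]
    print(n,"red",blobs((r>120)&(g<80)&(b<80)),"orange",blobs((r>90)&(g<0.6*r)&(b<0.35*r)&(g>0.25*r)))
print("spot",tri(T,(553,287),S,(418,370)))
print("puck",onz(T,(296,325),25),onz(S,(267,283),25),"other",onz(T,(240,319),25))
print("cap",onz(T,(287,246),154),tri(T,(287,246),S,(312,213)))
a,b=onz(T,(441,293),154),onz(T,(614,237),154);print("ridge",a,b)
a2,b2=onz(S,(388,287),154),onz(S,(522,355),154);print("ridge side",a2,b2)
im=d["top"]["pixels"];A=cv2.resize(im[210:360,190:350],None,fx=5,fy=5,interpolation=2)[:600]
A=cv2.resize(im[225:345,215:345],None,fx=4,fy=4,interpolation=2)
sd=cv2.resize(d["side"]["pixels"][200:305,235:345],None,fx=4,fy=4,interpolation=2)
o=np.zeros((480,800,3),np.uint8);A=A[:,:400];o[:A.shape[0],:A.shape[1]]=A;sd=sd[:,:400];o[:sd.shape[0],400:400+sd.shape[1]]=sd
cv2.imwrite("pics/crop.png",np.clip(o*1.5,0,255).astype(np.uint8)[:,:,::-1])
E
```

```text
top red [] orange [(array([286. , 252.2]), np.int32(57)), (array([547.2, 283. ]), np.int32(19)), (array([554.8, 288.7]), np.int32(47)), (array([  3.6, 424.7]), np.int32(51)), (array([  6.3, 435.9]), np.int32(87))]
side red [(array([120.3, 159.9]), np.int32(11)), (array([112.7, 162.5]), np.int32(25)), (array([313.3, 216.8]), np.int32(12)), (array([418.1, 369.7]), np.int32(177))] orange [(array([311.2, 217. ]), np.int32(38))]
spot (array([ 518.52915653, -241.02372269,  134.75804534]), np.float64(1.3148612429942654))
puck [463.31497645 195.38581089  25.        ] [459.90552917 189.76445515  25.        ] other [475.94796714 299.08780003  25.        ]
cap [593.57888608 202.27536443 154.        ] (array([592.46610155, 202.7382174 , 154.63516267]), np.float64(2.2807572339468085))
ridge [511.12743082 -50.592511   154.        ] [ 599.07933123 -340.55233231  154.        ]
ridge side [584.91546872 -73.83399231 154.        ] [ 666.18768357 -321.81385642  154.        ]
```

View pics/crop.png

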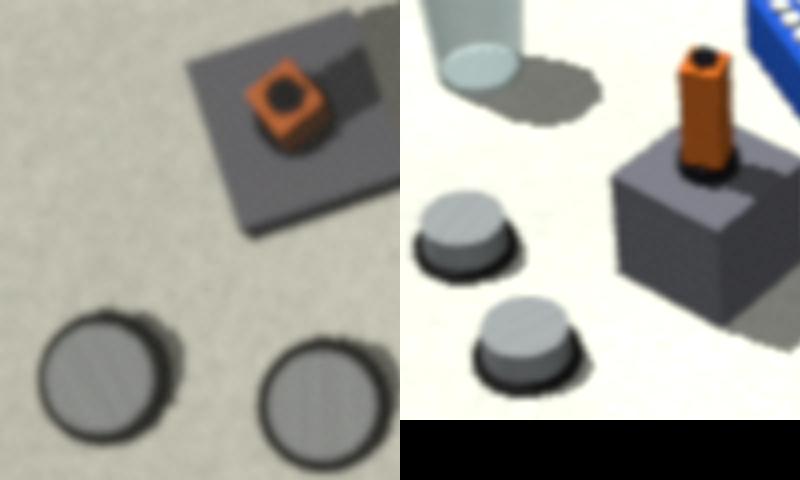

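Handle corners are visible in the top crop: its flats are turned about 40° in the picture. I'll fit the bath yaw and handle yaw from the corners.

```bash
python3 - <<'E'
from h import *
d=pickle.load(open("a.pkl","rb"));T=cam(d["top"]);S=cam(d["side"])
print("puck",onz(T,(296,326),25),onz(S,(266.3,281.8),25), tri(T,(296,326),S,(266.3,281.8)))
print("cap",tri(T,(286.5,249),S,(311,213.5)),onz(T,(286.5,249),154),onz(S,(311,213.5),154))
c=[onz(T,(215+x/4,225+y/4),150) for x,y in((244,92),(289,57),(330,97),(288,135))]
for i in range(4):
    v=c[(i+1)%4]-c[i];print(c[i].round(1),np.linalg.norm(v).round(1),np.degrees(np.arctan2(v[1],v[0])).round(1))
for n,p in zip(("FL","NL","FR","NR"),((425,237),(469,348),(583,182),(625,293))): print(n,onz(T,p,117.6).round(1))
for n,p in zip(("NL","FL","FR"),((320,351),(388,287),(522,355))): print("side",n,onz(S,p,117.6).round(1))
s=np.array([518.5,-241,134.8]);print("spot side only",onz(S,(418.1,369.7),135.8),onz(T,(553,287.3),135.8))
E
```

```text
puck [461.48440621 195.40481469  25.        ] [460.47169012 194.08163454  25.        ] (array([461.32443168, 195.56415089,  23.42608456]), np.float64(0.3640445863027872))
cap (array([588.60588145, 203.06369414, 154.45135981]), np.float64(0.2623358775582766)) [588.54602784 203.15217304 154.        ] [589.04322666 203.55161024 154.        ]
[591.1 221.  150. ] 23.9 -52.7
[605.5 202.  150. ] 24.2 -135.3
[588.3 185.  150. ] 23.7 131.5
[572.6 202.7 150. ] 26.0 44.8
FL [609.9 -33.9 117.6]
NL [ 420.  -100.2  117.6]
FR [ 701.8 -311.9  117.6]
NR [ 507.9 -368.3  117.6]
side NL [ 413.6 -105.6  117.6]
side FL [610.  -44.7 117.6]
side FR [ 695.3 -305.2  117.6]
spot side only [ 517.81210798 -240.99077209  135.8       ] [ 518.53255039 -240.98009759  135.8       ]
```

play_rows(
  deltas=[
    [[0.0854,0.0356,-0.0378,0,0,0,-0.048],[0.0854,0.0356,-0.0378,0,0,0,-0.048],[0.0854,0.0356,-0.0378,0,0,0,-0.048],[0.0854,0.0356,-0.0378,0,0,0,-0.048],[0.0854,0.0356,-0.0378,0,0,0,-0.048],[0.0854,0.0356,-0.0378,0,0,0,-0.048],[0.0854,0.0356,-0.0378,0,0,0,-0.048],[0.0854,0.0356,-0.0378,0,0,0,-0.048],[0.0854,0.0356,-0.0378,0,0,0,-0.048],[0.0854,0.0356,-0.0378,0,0,0,-0.048],[0.0854,0.0356,-0.0378,0,0,0,-0.048],[0.0854,0,0,0,0,0,0]],
  ],
  squeeze=40,
)

```text
t: 1.65
tcp_pos: [591.8, 197.6, 404.2]
eef_rot: [0.411, 0.912, -0.002, 0.002]
ft_force: [0.3, 0.6, 0.6]
grip_width: 85.2
finger_force: 0.0
```

```bash
cat > look.py <<'E'
import sys
from h import *
from station import robot,capture
o=robot.get_obs();c=capture("wrist");n=sys.argv[1];pickle.dump((o,c),open(n+".pkl","wb"))
cv2.imwrite(f"pics/{n}.png",c["pixels"][:,:,::-1])
Rt=R.from_quat(o["eef_rot"]).as_matrix();print(o["t"],o["tcp_pos"],"x",Rt[:,0].round(3),"y",Rt[:,1].round(3),"z",Rt[:,2].round(4),o["ft_force"],o["grip_width"])
E
python3 look.py b
```

```text
1.65 [591.84518415 197.64469529 404.20564548] x [-0.662  0.749 -0.005] y [ 0.749  0.662 -0.002] z [ 0.0016 -0.0046 -1.    ] [0.29226734 0.56762974 0.61556406] 85.20985261055202
```

View pics/b.png

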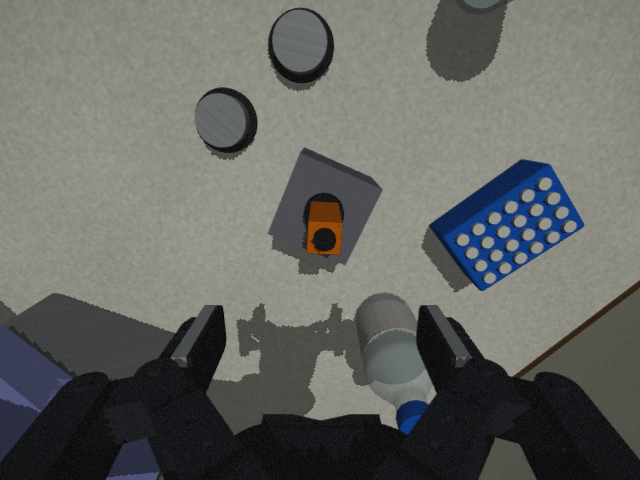

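The wrist view shows the cap at (324,239) with the handle square to the image. The pucks are at (225,120) and (300,40). The bottle is right of centre, so I'll check its clearance.

```bash
python3 - <<'E'
from h import *
o,c=pickle.load(open("b.pkl","rb"));k=cam(c,o)
print("cap",onz(k,(324,239.5),154),"puck",onz(k,(223,120),25),"other",onz(k,(300,40),25),"bottlecap",onz(k,(412,417),170))
im=c["pixels"].astype(int);r,g,b=im[...,0],im[...,1],im[...,2]
m=((r>60)&(g<0.65*r)&(b<0.4*r));print(blobs(m,50))
ys,xs=np.nonzero(m);print(xs.min(),xs.max(),ys.min(),ys.max())
q=np.array([(307,221.5),(341,222),(341,255),(306,253.5)]);w=[onz(k,p,150) for p in q]
for i in range(4):
    v=w[(i+1)%4]-w[i];print(w[i].round(1),np.linalg.norm(v).round(1),np.degrees(np.arctan2(v[1],v[0])).round(1))
A=cv2.resize(c["pixels"][190:270,290:360],None,fx=7,fy=7,interpolation=2);cv2.imwrite("pics/b2.png",A[:,:,::-1])
d=pickle.load(open("a.pkl","rb"));T=cam(d["top"]);print("bottle",onz(T,(323,154),170))
E
```

```text
cap [588.15451075 203.79180157 154.        ] puck [462.79139957 198.14027752  25.        ] other [474.79042509 300.00156295  25.        ] bottlecap [732.6185154  144.04222894 170.        ]
[(array([324.1, 224.5]), np.int32(1275))]
307 341 201 254
[571.7 204.8 150. ] 23.4 40.6
[589.4 220.  150. ] 24.4 -47.4
[605.9 202.1 150. ] 24.9 -141.2
[586.5 186.5 150. ] 23.6 129.0
bottle [745.9249752  139.53039709 170.        ]
```

View pics/b2.png

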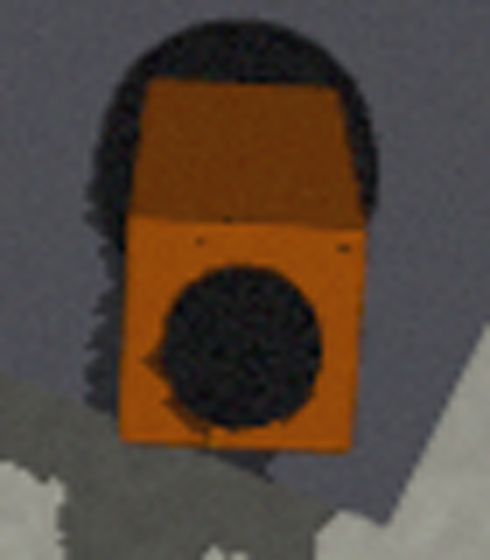

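play_rows(
  deltas=[
    [[0.0854,0,0,-0.02,0,0,-0.015],[0.0854,0,0,-0.02,0,0,0],[0.0854,0,0,0,0,0,0],[0.0854,0,0,0,0,0,0]],
  ],
)

```text
t: 2.2
tcp_pos: [588.9, 204.5, 365.4]
eef_rot: [0.412, 0.911, 0.001, 0.0]
ft_force: [-0.4, 0.0, 1.1]
grip_width: 85.0
finger_force: 0.0
```

```bash
python3 look.py b3; python3 - <<'E'
from h import *
o,c=pickle.load(open("b3.pkl","rb"));k=cam(c,o)
im=c["pixels"].astype(int);r,g,b=im[...,0],im[...,1],im[...,2]
m=((r>60)&(g<0.65*r)&(b<0.4*r)).astype(np.uint8)
y,x=np.nonzero(m);x0,x1,y0,y1=x.min(),x.max(),y.min(),y.max();print(x0,x1,y0,y1)
dk=((r+g+b<110)).astype(np.uint8);sub=np.zeros_like(dk);sub[y0:y1,x0:x1]=dk[y0:y1,x0:x1]
for ce,a in blobs(sub,100): print(ce,a,onz(k,ce,154))
E
```

```text
2.2 [588.90170932 204.46823288 365.40461755] x [-0.66   0.751  0.   ] y [0.751 0.66  0.001] z [ 7.e-04  9.e-04 -1.e+00] [-0.4178219   0.0043611   1.10592453] 85.01685415351673
300 340 223 289
[319.5 273.4] 576 [587.91519249 204.13943907 154.        ]
```

play_rows(
  deltas=[
    [[0.0854,-0.0007,0.0003,-0.03,0,0,0],[0.0854,0,0,-0.03,0,0,0],[0.0854,0,0,-0.03,0,0,0],[0.0854,0,0,0,0,0,0],[0.01,0,0,0,0,0,0],[0.01,0,0,0,0,0,0],[0.01,0,0,0,0,0,0],[0.01,0,0,0,0,0,0],[0.01,0,0,0,0,0,0],[0.01,0,0,0,0,0,0]],
  ],
  squeeze=60,
)

```text
t: 3.5
tcp_pos: [588.8, 203.8, 275.8]
eef_rot: [0.413, 0.911, 0.001, 0.001]
ft_force: [-0.8, 0.2, 6.6]
grip_width: 23.7
finger_force: 58.4
```

```bash
python3 look.py b4
```

```text
3.5 [588.84705312 203.82256578 275.84394649] x [-0.659  0.752 -0.001] y [0.752 0.659 0.002] z [ 1.9e-03  7.0e-04 -1.0e+00] [-0.83476723  0.17987678  6.6060119 ] 23.650317300925618
```

play_rows(
  deltas=[
    [[0.01,0,0,0.01,0,0,0],[0.01,0,0,0.02,0,0,0],[0.01,0,0,0.025,0,0,0],[0.01,0,0,0.025,0,0,0],[0.01,0,0,0.02,0,0,0],[0.01,-0.02,-0.001,0,0,0,0],[0.01,-0.03,-0.002,0,0,0,0],[0.01,-0.03,-0.002,0,0,0,0],[0.01,-0.03,-0.002,0,0,0,0],[0.01,-0.017,-0.001,0,0,0,0],[0.01,0,0,0,0,0,0],[0.01,0,0,0,0,0,0]],
  ],
)

```text
t: 5.05
tcp_pos: [462.2, 195.7, 374.9]
eef_rot: [0.413, 0.911, 0.0, 0.0]
ft_force: [0.5, 0.6, -0.8]
grip_width: 23.6
finger_force: 58.0
```

```bash
python3 look.py e; python3 - <<'E'
from h import *
from station import capture
w=cv2.imread("pics/e.png");s=capture("side");pickle.dump(s,open("e_side.pkl","wb"))
sc=cv2.resize(s["pixels"][190:310,220:320,::-1],None,fx=4,fy=4,interpolation=2)
o=np.zeros((480,800,3),np.uint8);o[:,:400]=w[:,120:520];o[:,400:]=sc;cv2.imwrite("pics/e2.png",np.clip(o*1.3,0,255))
E
```

```text
5.05 [462.16991661 195.72297979 374.87502326] x [-0.658  0.753 -0.001] y [0.753 0.658 0.001] z [ 1.1e-03  1.0e-04 -1.0e+00] [ 0.49701979  0.6158398  -0.8302771 ] 23.565969322214322[ WARN:0@1.097] global loadsave.cpp:1063 imwrite_ Unsupported depth image for selected encoder is fallbacked to CV_8U.
```

View pics/e2.png

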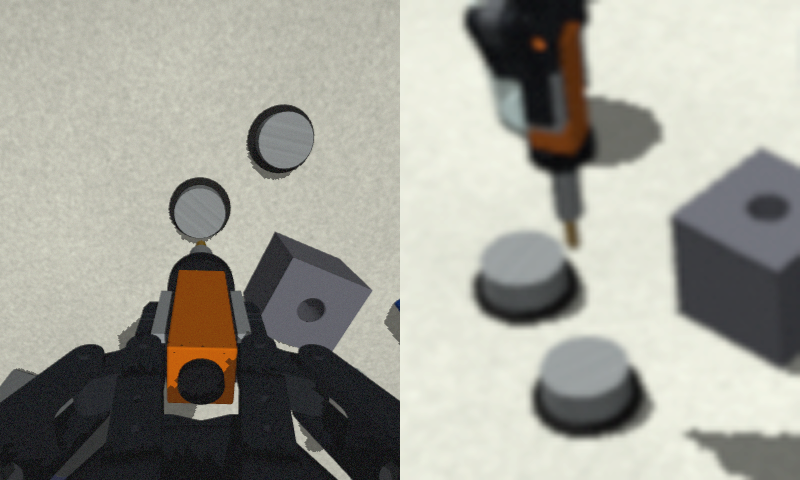

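The wrist half shows the puck top at (319,212) with the tip just below it, end near (320,240). The side half shows the tip end at side pixel (263,251.7).

```bash
python3 - <<'E'
from h import *
o,c=pickle.load(open("e.pkl","rb"));k=cam(c,o);S=cam(pickle.load(open("e_side.pkl","rb")))
print("puck wrist",onz(k,(319.5,211.5),25))
print("puck side",onz(S,(220+186/4,190+366/4),25))
print("tip",tri(k,(320,240),S,(263,251.7)))
for z in(105,111,115): print(z,proj(k,(462.2,195.7,z)),proj(S,(462.2,195.7,z)))
E
```

```text
puck wrist [459.20595976 197.06580731  25.        ]
puck side [461.30750194 194.69314076  25.        ]
tip (array([461.08883176, 196.8405898 , 109.6845164 ]), np.float64(2.3168532310333076))
105 [321.03985939 241.23418419] [263.41989786 253.71175698]
111 [321.05438686 243.90245266] [263.16752573 251.56448684]
115 [321.06444968 245.75069662] [262.99838122 250.12534629]
```

play_rows(
  deltas=[
    [[0.01,-0.001,0,-0.02,0,0,0],[0.01,0,0,-0.025,0,0,0],[0.01,0,0,-0.02,0,0,0],[0.01,0,0,-0.012,0,0,0],[0.01,0,0,0,0,0,0],[0.01,0,0,0,0,0,0]],
  ],
)

```text
t: 5.9
tcp_pos: [460.9, 195.8, 298.3]
eef_rot: [0.413, 0.911, 0.001, 0.001]
ft_force: [-0.2, 0.2, -0.6]
grip_width: 23.2
finger_force: 57.9
```

play_rows(
  deltas=[
    [[0.01,0,0,-0.003,0,0,0],[0.01,0,0,-0.003,0,0,0],[0.01,0,0,-0.003,0,0,0],[0.01,0,0,0,0,0,0],[0.01,0,0,0,0,0,0]],
  ],
)

```text
t: 6.52
tcp_pos: [460.5, 195.8, 288.8]
eef_rot: [0.413, 0.911, 0.0, 0.0]
ft_force: [-0.2, -0.4, -0.8]
grip_width: 23.3
finger_force: 58.0
```

```bash
python3 - <<'E'
from station import robot
o=robot.get_obs();print(o["tcp_pos"],o["ft_force"])
E
```

```text
[460.49257427 195.78503341 288.83126263] [-0.18445728 -0.40258648 -0.77828223]
```

Near contact; I'll press in small steps while watching the force.

play_rows(
  deltas=[
    [[0.01,0,0,-0.002,0,0,0],[0.01,0,0,-0.002,0,0,0],[0.01,0,0,0,0,0,0],[0.01,0,0,0,0,0,0]],
  ],
)

```text
t: 7.02
tcp_pos: [460.5, 195.8, 284.8]
eef_rot: [0.413, 0.911, 0.0, 0.0]
ft_force: [-0.8, 0.7, 1.6]
grip_width: 23.6
finger_force: 58.1
```

play_rows(
  deltas=[
    [[0.01,0,0,-0.002,0,0,0],[0.01,0,0,-0.001,0,0,0],[0.01,0,0,0,0,0,0],[0.01,0,0,0,0,0,0]],
  ],
)

```text
t: 7.52
tcp_pos: [460.5, 195.8, 281.8]
eef_rot: [0.413, 0.911, 0.0, 0.0]
ft_force: [0.5, 0.6, 3.1]
grip_width: 23.4
finger_force: 58.1
```

```bash
python3 look.py g; python3 - <<'E'
from station import robot,capture
from h import *
f=[]
for i in range(4):
    s=capture("side");f.append(robot.get_obs()["ft_force"][2])
print(f)
o,c=pickle.load(open("g.pkl","rb"))
a=cv2.resize(c["pixels"][150:300,270:370],None,fx=4,fy=4,interpolation=2)
b=cv2.resize(s["pixels"][230:310,230:297],None,fx=6,fy=6,interpolation=2)
z=np.zeros((600,800,3),np.uint8);z[:600,:400]=a;z[:480,400:800]=b[:,:400];cv2.imwrite("pics/g2.png",z[:,:,::-1])
E
```

```text
7.525 [460.49263455 195.76459758 281.76403202] x [-0.659  0.752 -0.   ] y [0.752 0.659 0.   ] z [ 2.e-04  1.e-04 -1.e+00] [0.5275423  0.64828598 3.05828501] 23.44578493832259
[np.float64(2.4382785127246804), np.float64(2.272825744232571), np.float64(1.5558726484383238), np.float64(1.9045670546601847)]
```

View pics/g2.png

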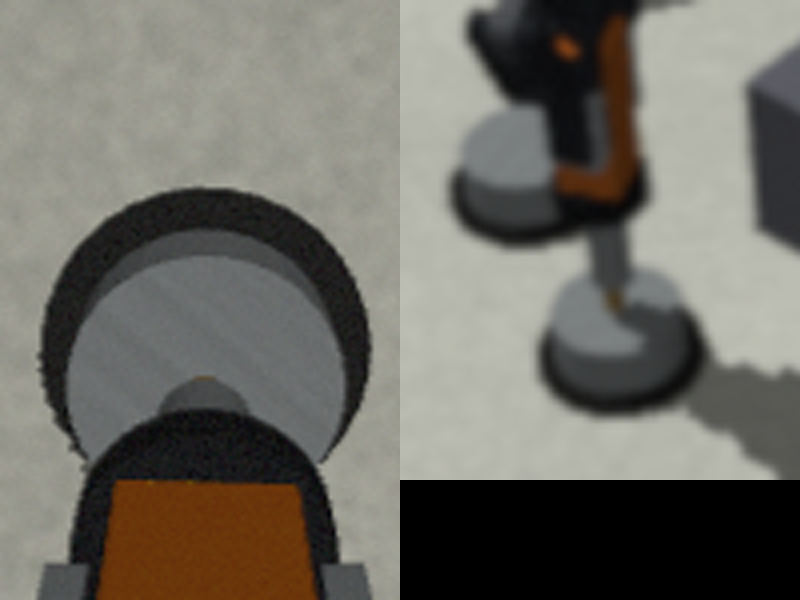

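Averaged force is about 3 N, which puts the tip near half way in, and the tip is centred on the puck. I'll hold it here.

play_rows(
  deltas=[
    [[0.01,0,0,0,0,0,0],[0.01,0,0,0,0,0,0],[0.01,0,0,0,0,0,0],[0.01,0,0,0,0,0,0],[0.01,0,0,0,0,0,0],[0.01,0,0,0,0,0,0],[0.01,0,0,0,0,0,0],[0.01,0,0,0,0,0,0],[0.01,0,0,0,0,0,0],[0.01,0,0,0,0,0,0],[0.01,0,0,0,0,0,0],[0.01,0,0,0,0,0,0]],
  ],
)

```text
t: 9.28
tcp_pos: [460.5, 195.8, 281.7]
eef_rot: [0.413, 0.911, 0.0, 0.0]
ft_force: [0.3, 0.5, 1.2]
grip_width: 23.6
finger_force: 58.2
```

play_rows(
  deltas=[
    [[0.01,0,0,0.01,0,0,0],[0.01,0,0,0.02,0,0,0],[0.01,0,0,0.035,0,0,0],[0.01,0,0,0.04,0,0,0],[0.01,0,0,0.035,0,0,0],[0.01,0.002,-0.01,0.018,0,0,0],[0.01,0.0076,-0.045,0,0,0,-0.12],[0.01,0.0076,-0.045,0,0,0,-0.12],[0.01,0.0076,-0.045,0,0,0,-0.12],[0.01,0.0076,-0.045,0,0,0,-0.12],[0.01,0.0076,-0.046,0,0,0,-0.12],[0.01,0,0,0,0,0,0]],
  ],
)

```text
t: 10.78
tcp_pos: [499.6, -44.9, 439.8]
eef_rot: [0.667, 0.745, -0.002, 0.0]
ft_force: [0.3, 0.5, -1.4]
grip_width: 23.6
finger_force: 57.9
```

play_rows(
  deltas=[
    [[0.01,-0.0099,-0.0291,-0.0027,0.0137,-0.0414,0],[0.01,-0.0099,-0.0291,-0.0027,0.0137,-0.0414,0],[0.01,-0.0099,-0.0291,-0.0027,0.0137,-0.0414,0],[0.01,-0.0099,-0.0291,-0.0027,0.0137,-0.0414,0],[0.01,-0.0099,-0.0291,-0.0027,0.0137,-0.0414,0],[0.01,-0.0099,-0.0291,-0.0027,0.0137,-0.0414,0],[0.01,-0.0099,-0.0291,-0.0027,0.0137,-0.0414,0],[0.01,-0.0099,-0.0291,-0.0027,0.0137,-0.0414,0],[0.01,0,0,0,0,0,0],[0.01,0,0,0,0,0,0],[0.01,0,0,0,0,0,0]],
  ],
)

```text
t: 12.15
tcp_pos: [422.0, -271.3, 418.0]
eef_rot: [0.652, 0.738, 0.151, 0.086]
ft_force: [0.4, -0.1, -1.2]
grip_width: 23.8
finger_force: 58.0
```

```bash
python3 look.py k; python3 - <<'E'
from h import *
from station import capture
o,c=pickle.load(open("k.pkl","rb"));k=cam(c,o);s=capture("side");t=capture("top");pickle.dump((s,t),open("k2.pkl","wb"));S=cam(s)
Rt=R.from_quat(o["eef_rot"]).as_matrix();n=np.array([-.3247,-.1074,.9397]);sp=np.array([518.2,-241,135.8])
z=Rt[:,2];print("ang",np.degrees(np.arccos(-z@n)),"tip",o["tcp_pos"]+264.7*z)
e=o["tcp_pos"]+264.7*z-sp;print("along n",e@n,"lateral",e-(e@n)*n)
print("proj wrist tip/spot",proj(k,o["tcp_pos"]+264.7*z),proj(k,sp),"side",proj(S,o["tcp_pos"]+264.7*z),proj(S,sp))
a=c["pixels"][:,120:520];b=cv2.resize(s["pixels"][280:430,350:450],None,fx=4,fy=4,interpolation=2)
zz=np.zeros((600,800,3),np.uint8);zz[:480,:400]=a;zz[:,400:]=b;cv2.imwrite("pics/k2.png",zz[:,:,::-1])
E
```

```text
12.15 [ 421.95060621 -271.33298308  418.04405835] x [-0.134  0.989  0.069] y [0.937 0.103 0.335] z [ 0.3237  0.1097 -0.9398] [ 0.4389471  -0.13344809 -1.22886896] 23.785217139284722
ang 0.133005973296399 tip [ 507.64337318 -242.28941712  169.28853386]
along n 35.03539539962755 lateral [0.81936606 2.47338435 0.56577281]
proj wrist tip/spot [321.21094437 243.29847103] [319.7392728  232.19023471] side [415.4976453  359.78907671] [418.28690901 369.59730696]
```

View pics/k2.png

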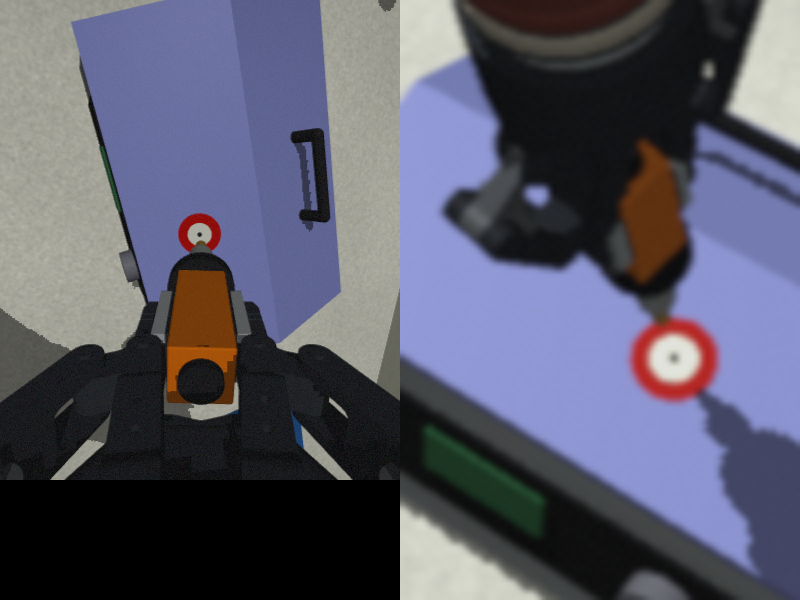

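The dot at wrist (319.5,234.5) agrees with the prediction (319.7,232.2), and the probe is square to the slope. I'll correct about 3 mm sideways while approaching.

play_rows(
  deltas=[
    [[0.01,0.0018,0,-0.0057,0,0,0],[0.01,0.0018,0,-0.0057,0,0,0],[0.01,0.0018,0,-0.0057,0,0,0],[0.01,0.0018,0,-0.0057,0,0,0],[0.01,0.0018,0,-0.0057,0,0,0],[0.01,0,0,0,0,0,0],[0.01,0,0,0,0,0,0]],
  ],
)

```text
t: 13.18
tcp_pos: [430.2, -273.2, 389.7]
eef_rot: [0.654, 0.737, 0.15, 0.087]
ft_force: [-0.5, -0.3, -0.7]
grip_width: 23.6
finger_force: 58.0
```

```bash
cat > m.py <<'E'
from h import *
from station import robot,capture
f=[]
for i in range(8): capture("top");f.append(robot.get_obs()["ft_force"])
o=robot.get_obs();Rt=R.from_quat(o["eef_rot"]).as_matrix();n=np.array([-.3247,-.1074,.9397]);sp=np.array([518.2,-241,135.8])
z=Rt[:,2];e=o["tcp_pos"]+264.7*z-sp
print(o["t"],"ang",np.degrees(np.arccos(-z@n)),"along n",e@n,"lateral",e-(e@n)*n,"F",np.mean(f,0),"Fn",np.mean(f,0)@n,o["grip_width"],o["finger_force"])
E
python3 m.py
```

```text
13.575 ang nan along n 5.888844757949989 lateral [-0.13800642 -2.97913954 -0.38818326] F [-0.14285161  0.14595132 -1.27924846] Fn -1.1714010305394162 23.632093890195524 57.98609018325806m.py:7: RuntimeWarning: invalid value encountered in arccos
  print(o["t"],"ang",np.degrees(np.arccos(-z@n)),"along n",e@n,"lateral",e-(e@n)*n,"F",np.mean(f,0),"Fn",np.mean(f,0)@n,o["grip_width"],o["finger_force"])
```

play_rows(
  deltas=[
    [[0.01,0,0.0022,0,0,0,0],[0.01,0.0007,0.0002,-0.0019,0,0,0],[0.01,0.0007,0.0002,-0.0019,0,0,0],[0.01,0.0007,0.0002,-0.0019,0,0,0],[0.01,0.0007,0.0002,-0.0019,0,0,0],[0.01,0.0007,0.0002,-0.0019,0,0,0],[0.01,0,0,0,0,0,0],[0.01,0,0,0,0,0,0],[0.01,0,0,0,0,0,0]],
  ],
)

```text
t: 14.7
tcp_pos: [433.7, -269.9, 380.2]
eef_rot: [0.654, 0.737, 0.15, 0.087]
ft_force: [-1.2, -0.4, 0.8]
grip_width: 23.6
finger_force: 58.2
```

```bash
python3 m.py
```

```text
15.1 ang nan along n -4.602414473285156 lateral [-0.11290604 -0.9431569  -0.14680357] F [-1.32845357  0.30058465  1.07824664] Fn 1.4122944528073502 23.534171528346278 58.20484757423401m.py:7: RuntimeWarning: invalid value encountered in arccos
  print(o["t"],"ang",np.degrees(np.arccos(-z@n)),"along n",e@n,"lateral",e-(e@n)*n,"F",np.mean(f,0),"Fn",np.mean(f,0)@n,o["grip_width"],o["finger_force"])
```

play_rows(
  deltas=[
    [[0.01,0.0004,0.0001,-0.0012,0,0,0],[0.01,0.0004,0.0001,-0.0012,0,0,0],[0.01,0,0,0,0,0,0],[0.01,0,0,0,0,0,0],[0.01,0,0,0,0,0,0],[0.01,0,0,0,0,0,0]],
  ],
)

```text
t: 15.85
tcp_pos: [434.5, -269.7, 377.7]
eef_rot: [0.654, 0.737, 0.15, 0.087]
ft_force: [-0.5, 0.4, 2.6]
grip_width: 23.5
finger_force: 58.2
```

```bash
python3 m.py 2>/dev/null; python3 look.py z; python3 - <<'E'
from h import *
from station import capture
o,c=pickle.load(open("z.pkl","rb"));s=capture("side")
a=cv2.resize(c["pixels"][150:300,270:370],None,fx=4,fy=4,interpolation=2);b=cv2.resize(s["pixels"][330:405,380:460],None,fx=5,fy=5,interpolation=2)
zz=np.zeros((600,800,3),np.uint8);zz[:,:400]=a;zz[:375,400:]=b;cv2.imwrite("pics/z2.png",zz[:,:,::-1])
E
```

```text
16.25 ang nan along n -7.148357462318812 lateral [-0.10344327 -1.01369719 -0.15159347] F [-1.33704197  0.02855429  1.37180008] Fn 1.720151329671929 23.74529457928873 58.20253908634186
16.25 [ 434.52737144 -269.67827379  377.68912503] x [-0.13   0.989  0.068] y [0.937 0.1   0.335] z [ 0.3245  0.1074 -0.9398] [-1.30397612 -0.23120639  0.96842667] 23.74529457928873
```

View pics/z2.png

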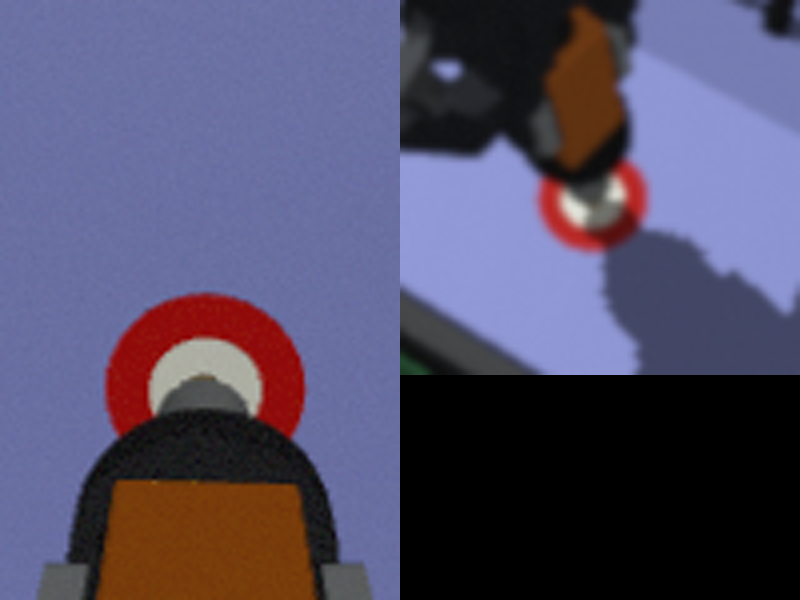

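The tip sits in the middle of the ring, the wrist view matches the half-way press on the puck, and the force is about 3 N. Handing in.

```bash
python3 -c "
from station import robot
print(robot.sign_off())"
```

```text
the job is handed in; nothing more can be done
None
```

I zeroed the probe on the right-hand puck and held it there for over a second. I then handed in with the probe still gripped and square to the lid, its tip inside the red ring, about half way in at roughly 3 N; the hand-in returned no verdict.

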